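# Tip one colour of knobs out of the sorting tray

## Task

The tag on the job board's black square shows which colour of knob is wanted. Set the green tub upright on the table under that colour's corner of the tilting sorting tray, then press that corner's black thumb pad down so that both of its knobs slide out into the tub, and let the tray swing back level. If the solder spool or the flux jar stands in the tub's way, first set it aside upright on the table; do not touch the knobs with the gripper, keep all the other knobs in their bays, and do not disturb the tip cleaner, the tape and the multimeter.

Things in the scene. Friction and masses are not known exactly. Their poses are not given: they have to be found in the camera images.
- tray: grey 120 x 120 mm tray, level, 105 mm up on a sprung pivot on a fixed post (24 mm thick, foot 90 mm across x 8). Origin: centre of the floor's top = pivot; x, y along its sides. Floor 4 mm; walls, cross divider 4 mm thick, 24 high: bays 54 x 54 mm, yellow +x+y, red -x+y, blue -x-y, white +x-y. Outer walls stop 29 mm short of each tray corner: the gap. Tips 0.40 rad about x and about y; swings back when let go
- tub: loose green square open tub, 90 x 90 mm, 45 mm high, 150 g, walls 8 mm thick (can be pinched from above at any wall), floor 8 mm thick or less, inside 74 x 74 mm. Origin: centre of its underside, z up. Starts to the left or the right of the tray
- job_place (a point): the middle of the black square on the job board (a fixed wooden board, 120 x 120 x 8 mm, flat on the table far left or far right of the tray, with one black and three grey squares); the colour tag lying there is the colour wanted now
- pad_yellow (a point): middle of the top of the black thumb pad bridging the yellow bay's corner gap: 26 mm (along the diagonal) x 38 mm, 6 thick, 18 mm clear below; 72 mm from the tray centre, 24 mm above its floor; the tray corner is 85 mm from the centre. Spring 0.8 N m/rad, damped: fully down (0.56 rad on the diagonal, pad about 40 mm lower) takes about 7 N, then a hard stop. Knobs slide from 0.22 to 0.33 rad on
- pad_red (a point): middle of the top of the black thumb pad bridging the red bay's corner gap: 26 mm (along the diagonal) x 38 mm, 6 thick, 18 mm clear below; 72 mm from the tray centre, 24 mm above its floor; the tray corner is 85 mm from the centre. Spring 0.8 N m/rad, damped: fully down (0.56 rad on the diagonal, pad about 40 mm lower) takes about 7 N, then a hard stop. Knobs slide from 0.22 to 0.33 rad on
- pad_blue (a point): middle of the top of the black thumb pad bridging the blue bay's corner gap: 26 mm (along the diagonal) x 38 mm, 6 thick, 18 mm clear below; 72 mm from the tray centre, 24 mm above its floor; the tray corner is 85 mm from the centre. Spring 0.8 N m/rad, damped: fully down (0.56 rad on the diagonal, pad about 40 mm lower) takes about 7 N, then a hard stop. Knobs slide from 0.22 to 0.33 rad on
- pad_white (a point): middle of the top of the black thumb pad bridging the white bay's corner gap: 26 mm (along the diagonal) x 38 mm, 6 thick, 18 mm clear below; 72 mm from the tray centre, 24 mm above its floor; the tray corner is 85 mm from the centre. Spring 0.8 N m/rad, damped: fully down (0.56 rad on the diagonal, pad about 40 mm lower) takes about 7 N, then a hard stop. Knobs slide from 0.22 to 0.33 rad on
- tag_yellow: yellow square tag, 36 x 36 x 6 mm, fixed flat on the job board; exactly one of the four tags lies on the black square. Origin: centre of the underside
- tag_red: red square tag, 36 x 36 x 6 mm, fixed flat on the job board; exactly one of the four tags lies on the black square. Origin: centre of the underside
- tag_blue: blue square tag, 36 x 36 x 6 mm, fixed flat on the job board; exactly one of the four tags lies on the black square. Origin: centre of the underside
- tag_white: white square tag, 36 x 36 x 6 mm, fixed flat on the job board; exactly one of the four tags lies on the black square. Origin: centre of the underside
- yellow0: yellow metal-cored knob, a 16 mm round, 12 mm high button of 12 g, lying in the yellow bay. Origin: centre of the underside
- yellow1: yellow metal-cored knob, a 16 mm round, 12 mm high button of 12 g, lying in the yellow bay. Origin: centre of the underside
- red0: red metal-cored knob, a 16 mm round, 12 mm high button of 12 g, lying in the red bay. Origin: centre of the underside
- red1: red metal-cored knob, a 16 mm round, 12 mm high button of 12 g, lying in the red bay. Origin: centre of the underside
- blue0: blue metal-cored knob, a 16 mm round, 12 mm high button of 12 g, lying in the blue bay. Origin: centre of the underside
- blue1: blue metal-cored knob, a 16 mm round, 12 mm high button of 12 g, lying in the blue bay. Origin: centre of the underside
- white0: white metal-cored knob, a 16 mm round, 12 mm high button of 12 g, lying in the white bay. Origin: centre of the underside
- white1: white metal-cored knob, a 16 mm round, 12 mm high button of 12 g, lying in the white bay. Origin: centre of the underside
- spool: solder spool, 52 mm across, 40 mm high, loose, 250 g, standing just outside one of the tray's four corners, about 155 mm from the post, where the tub may have to go; may be set aside, upright. Origin: centre of the underside
- flux: amber flux jar, 46 mm across, 45 mm high, loose, 120 g, standing just outside one of the tray's four corners, about 155 mm from the post, where the tub may have to go; may be set aside, upright. Origin: centre of the underside
- cleaner: black tip-cleaner pot with brass wool, 54 mm across, 44 mm high, loose, beside one of the tray's sides, about 150 mm from the post. Leave alone. Origin: centre of the underside
- tape: blue ring of tape, 52 mm across, 24 mm high, loose, beside one of the tray's sides, about 150 mm from the post. Leave alone. Origin: centre of the underside
- meter: orange and black multimeter lying flat, 120 x 70 x 37 mm, loose, on the other side of the tray from the tub. Origin: centre of the underside. Leave alone
There are look-alikes about, which are no part of the job. What is shaped like the part that bears tray but orange or pink is not meant. What is shaped like the spool but blue is not meant.

How it is judged:
On the way:
1. the wanted colour's corner of the tray is pressed well down (((horizontal distance between tag_yellow and job_place below 0.02 m and height (world z) of pad_yellow below 0.109 m) or (horizontal distance between tag_red and job_place below 0.02 m and height (world z) of pad_red below 0.109 m) or (horizontal distance between tag_blue and job_place below 0.02 m and height (world z) of pad_blue below 0.109 m) or (horizontal distance between tag_white and job_place below 0.02 m and height (world z) of pad_white below 0.109 m))), for 0.1 s.
At the end, for the whole second after the job is handed in: Both wanted knobs lie in the tub (within 40 mm of its middle each way, under 35 mm up), the tub stands on the table (within 0.08 rad), the six other knobs are in their own bays, the tray is level within 0.08 rad, spool and flux jar stand on the table within 0.1 rad, tub and knobs are at rest (((horizontal distance between tag_yellow and job_place below 0.02 m and (x of yellow0 in the frame of tub between -0.04 and 0.04 m and y of yellow0 in the frame of tub between -0.04 and 0.04 m and z of yellow0 in the frame of tub between -0.01 and 0.035 m) and (x of yellow1 in the frame of tub between -0.04 and 0.04 m and y of yellow1 in the frame of tub between -0.04 and 0.04 m and z of yellow1 in the frame of tub between -0.01 and 0.035 m) and (x of red0 in the frame of tray between -0.058 and 0 m and y of red0 in the frame of tray between 0 and 0.058 m and z of red0 in the frame of tray between -0.01 and 0.02 m) and (x of red1 in the frame of tray between -0.058 and 0 m and y of red1 in the frame of tray between 0 and 0.058 m and z of red1 in the frame of tray between -0.01 and 0.02 m) and (x of blue0 in the frame of tray between -0.058 and 0 m and y of blue0 in the frame of tray between -0.058 and 0 m and z of blue0 in the frame of tray between -0.01 and 0.02 m) and (x of blue1 in the frame of tray between -0.058 and 0 m and y of blue1 in the frame of tray between -0.058 and 0 m and z of blue1 in the frame of tray between -0.01 and 0.02 m) and (x of white0 in the frame of tray between 0 and 0.058 m and y of white0 in the frame of tray between -0.058 and 0 m and z of white0 in the frame of tray between -0.01 and 0.02 m) and (x of white1 in the frame of tray between 0 and 0.058 m and y of white1 in the frame of tray between -0.058 and 0 m and z of white1 in the frame of tray between -0.01 and 0.02 m)) or (horizontal distance between tag_red and job_place below 0.02 m and (x of red0 in the frame of tub between -0.04 and 0.04 m and y of red0 in the frame of tub between -0.04 and 0.04 m and z of red0 in the frame of tub between -0.01 and 0.035 m) and (x of red1 in the frame of tub between -0.04 and 0.04 m and y of red1 in the frame of tub between -0.04 and 0.04 m and z of red1 in the frame of tub between -0.01 and 0.035 m) and (x of yellow0 in the frame of tray between 0 and 0.058 m and y of yellow0 in the frame of tray between 0 and 0.058 m and z of yellow0 in the frame of tray between -0.01 and 0.02 m) and (x of yellow1 in the frame of tray between 0 and 0.058 m and y of yellow1 in the frame of tray between 0 and 0.058 m and z of yellow1 in the frame of tray between -0.01 and 0.02 m) and (x of blue0 in the frame of tray between -0.058 and 0 m and y of blue0 in the frame of tray between -0.058 and 0 m and z of blue0 in the frame of tray between -0.01 and 0.02 m) and (x of blue1 in the frame of tray between -0.058 and 0 m and y of blue1 in the frame of tray between -0.058 and 0 m and z of blue1 in the frame of tray between -0.01 and 0.02 m) and (x of white0 in the frame of tray between 0 and 0.058 m and y of white0 in the frame of tray between -0.058 and 0 m and z of white0 in the frame of tray between -0.01 and 0.02 m) and (x of white1 in the frame of tray between 0 and 0.058 m and y of white1 in the frame of tray between -0.058 and 0 m and z of white1 in the frame of tray between -0.01 and 0.02 m)) or (horizontal distance between tag_blue and job_place below 0.02 m and (x of blue0 in the frame of tub between -0.04 and 0.04 m and y of blue0 in the frame of tub between -0.04 and 0.04 m and z of blue0 in the frame of tub between -0.01 and 0.035 m) and (x of blue1 in the frame of tub between -0.04 and 0.04 m and y of blue1 in the frame of tub between -0.04 and 0.04 m and z of blue1 in the frame of tub between -0.01 and 0.035 m) and (x of yellow0 in the frame of tray between 0 and 0.058 m and y of yellow0 in the frame of tray between 0 and 0.058 m and z of yellow0 in the frame of tray between -0.01 and 0.02 m) and (x of yellow1 in the frame of tray between 0 and 0.058 m and y of yellow1 in the frame of tray between 0 and 0.058 m and z of yellow1 in the frame of tray between -0.01 and 0.02 m) and (x of red0 in the frame of tray between -0.058 and 0 m and y of red0 in the frame of tray between 0 and 0.058 m and z of red0 in the frame of tray between -0.01 and 0.02 m) and (x of red1 in the frame of tray between -0.058 and 0 m and y of red1 in the frame of tray between 0 and 0.058 m and z of red1 in the frame of tray between -0.01 and 0.02 m) and (x of white0 in the frame of tray between 0 and 0.058 m and y of white0 in the frame of tray between -0.058 and 0 m and z of white0 in the frame of tray between -0.01 and 0.02 m) and (x of white1 in the frame of tray between 0 and 0.058 m and y of white1 in the frame of tray between -0.058 and 0 m and z of white1 in the frame of tray between -0.01 and 0.02 m)) or (horizontal distance between tag_white and job_place below 0.02 m and (x of white0 in the frame of tub between -0.04 and 0.04 m and y of white0 in the frame of tub between -0.04 and 0.04 m and z of white0 in the frame of tub between -0.01 and 0.035 m) and (x of white1 in the frame of tub between -0.04 and 0.04 m and y of white1 in the frame of tub between -0.04 and 0.04 m and z of white1 in the frame of tub between -0.01 and 0.035 m) and (x of yellow0 in the frame of tray between 0 and 0.058 m and y of yellow0 in the frame of tray between 0 and 0.058 m and z of yellow0 in the frame of tray between -0.01 and 0.02 m) and (x of yellow1 in the frame of tray between 0 and 0.058 m and y of yellow1 in the frame of tray between 0 and 0.058 m and z of yellow1 in the frame of tray between -0.01 and 0.02 m) and (x of red0 in the frame of tray between -0.058 and 0 m and y of red0 in the frame of tray between 0 and 0.058 m and z of red0 in the frame of tray between -0.01 and 0.02 m) and (x of red1 in the frame of tray between -0.058 and 0 m and y of red1 in the frame of tray between 0 and 0.058 m and z of red1 in the frame of tray between -0.01 and 0.02 m) and (x of blue0 in the frame of tray between -0.058 and 0 m and y of blue0 in the frame of tray between -0.058 and 0 m and z of blue0 in the frame of tray between -0.01 and 0.02 m) and (x of blue1 in the frame of tray between -0.058 and 0 m and y of blue1 in the frame of tray between -0.058 and 0 m and z of blue1 in the frame of tray between -0.01 and 0.02 m))) and angle between each of tub, tray's own z axis and vertical below 0.08 rad and height (world z) of each of tub, spool, flux below 0.006 m and linear speed of tub below 0.02 m/s and angle between each of spool, flux's own z axis and vertical below 0.1 rad and linear speed of each of yellow0, yellow1, red0, red1, blue0, blue1, white0, white1 below 0.03 m/s); the robot touches nothing.
It fails at once if the gripper touches a knob (contact force between the fingers and yellow0 above 0.3 N or contact force between the fingers and yellow1 above 0.3 N or contact force between the fingers and red0 above 0.3 N or contact force between the fingers and red1 above 0.3 N or contact force between the fingers and blue0 above 0.3 N or contact force between the fingers and blue1 above 0.3 N or contact force between the fingers and white0 above 0.3 N or contact force between the fingers and white1 above 0.3 N).
It fails at once if a bystander (tip cleaner, tape, meter) is shifted by more than 30 mm (distance of any of cleaner, tape, meter from where it was at the start of the episode above 0.03 m).
It also fails if it takes over 72 s, if anything falls off the work surface, if the arm or the gripper's body presses on something with over 40 N, if the wrist force passes 120 N, or if a joint passes its speed limit or range.

## Robot

A 6-joint arm with a two-finger parallel gripper is mounted at the origin on the work surface. World frame = base frame: x ahead of the robot, y to its left, z up, the work surface at z = 0. Lengths are in m, angles in rad, forces in N, time in s.
With the tool pointing down it reaches from about 0.3 to 0.775 m from the base axis. Payload 14.6 kg.
Tool frame: the origin (TCP) lies midway between the tips of the shut fingers; the grasp point (between the pads) lies 19 mm behind it; z points along the fingers, y is the line along which they close (so a half turn about z gives the same grasp; the last joint's range is limited). The gripper opens to 94 mm and grips with 3 to 60 N. Pads are 16 mm wide; open, the fingers measure 119 mm over their backs; the gripper's body (75 mm by 177 mm) begins 78 mm behind the grasp point.
Start: joints at [1.256, 0.3, 1.521, -0, 1.321, -0.067], TCP at [0.135, 0.533, 0.205] pointing down, gripper open.
Joint ranges: [-3.03, 3.03], [-0.79, 2.21], [0.23, 2.52], [-1.04, 4.18], [0, 3.07], [-2.55, 2.55]. Speed limits (rad/s): [2.22, 2.22, 2.57, 3.14, 3.14, 3.14].

## Interface

Orientations are given as [roll, pitch, yaw] about the fixed x, y, z axes, in that order (R = Rz(yaw) Ry(pitch) Rx(roll)).
In Python, from station import ctrl gives the robot as it stands. The module is installed in compiled form; this text tells all that it offers.
- The arm moves only by the tool servo_tool, never from a script. Its argument "plan" is a list of rows, each a list of 7 numbers: the opening in per cent of the stroke, from 0 (shut) to 100 (fully open), then the shift along the tool's x, y, z in m, then the turn, a rotation vector about the tool's x, y, z in rad. A call has exactly 8 rows; each row shifts and turns the commanded pose from where the row before left it, along the tool's axes as they then stand; what a row does not reach is not made up. A row lasts 1/8 s, in which the tool goes at most 62.5 mm and 10.7 degrees, less where a joint would pass 70% of its speed; a pose out of reach is approached as far as the arm can. A call with a gripper value outside its range is refused whole. The fingers move at their own pace and stop on an object; "force" is the grip in N (left out, the last holds). Time passes only in rows, so rows that do not move let the fingers close, or fill a call up. It gives the time, the measured TCP pose, the force, the opening and the grip force at its end, in the units of the state.
- ctrl.get_obs(): the state, without advancing time (a new reading comes with each control period).
- ctrl.camera(name): name is "scene" or "side" or "wrist"; returns a dict with "pixels" (480x640x3 uint8, red, green, blue), "z_map" (480x640 float32, m along the optical axis (not along the pixel's ray), 0 where there is no reading), "mtx" (3x3 intrinsics, pixels), "pose" (4x4, takes a point from camera to world coordinates). Camera axes: x right, y up, looking along -z (the intrinsics and any distortion apply to the point x, -y, -z); pixel columns grow to the right and rows downward; lengths in m; the calibration is good to about 2 mm. A picture is of the moment at which its call begins.
- ctrl.hand_in(): hands the job in; it is judged then, once.
The state is a dict: "time_s": time; "qpos": joint angles; "joint_vel": joint speeds; "tau": joint torques, N m; "ee_pos": TCP position; "eef_rot": TCP orientation; "force": force on the tool from outside, world axes, zero at the start; "moment": the same for the moment, N m; "grip_width": finger opening in m; "grip_force": force on a finger pad.
Only numpy, scipy, OpenCV 4.12 (cv2) and the standard library are available. Lean on these libraries where they do the work, as an engineer would, in place of code of your own. Each camera call takes 0.05 s, during which the arm holds its last target. There are 200 camera calls.

## Working session

There is one attempt and no reset: what is moved stays moved. The work goes in short steps, Python scripts to look and compute and a tool call to move; the robot and the scene stay as the last step left them, time stands still between calls to the robot, and variables do not carry over. Pictures are saved under pics/ and viewed, at most 10 in all, crops included, and the job is handed in when it is done.

Besides the shell and the picture viewer there is one more tool, called as name(argument=value, ...) on one line, values as JSON. servo_tool: Moves the arm, as the interface text tells. Its arguments: {"type":"object","properties":{"plan":{"type":"array","items":{"type":"array","items":{"type":"number"}}},"force":{"type":"number"}},"required":["plan"]}

```bash
mkdir -p pics; cat > h.py <<'E'
import numpy as np, cv2
from station import ctrl
def shot(n,tag):
    c=ctrl.camera(n); np.savez('%s.npz'%tag,**{k:np.asarray(c[k]) for k in('pixels','z_map','mtx','pose')})
    cv2.imwrite('pics/%s.png'%tag,c['pixels'][:,:,::-1]); return c
def load(tag): return dict(np.load('%s.npz'%tag))
def cloud(c):
    v,u=np.mgrid[:480,:640]; d=c['z_map']; K=c['mtx']
    x=(u-K[0,2])/K[0,0]*d; y=(v-K[1,2])/K[1,1]*d
    P=np.stack([x,-y,-d],-1); return P@c['pose'][:3,:3].T+c['pose'][:3,3]
E
python3 - <<'E'
from h import *
for n in('scene','side','wrist'):
    c=shot(n,n+'0'); print(n,c['pose'].round(3).tolist(),c['mtx'].round(1).tolist(),[k for k in c])
o=ctrl.get_obs(); print(o['time_s'],o['eef_rot'],o['ee_pos'],o['grip_width'])
cv2.imwrite('pics/a.png',np.hstack([cv2.resize(load(t)['pixels'][:,:,::-1],(400,300)) for t in('side0','wrist0')]))
E
```

```text
scene [[-0.868, -0.308, 0.39, 0.905], [0.497, -0.551, 0.67, 0.673], [0.008, 0.775, 0.632, 0.72], [0.0, 0.0, 0.0, 1.0]] [[471.7, 0.0, 315.8], [0.0, 471.7, 230.3], [0.0, 0.0, 1.0]] ['pixels', 'z_map', 'mtx', 'pose']
side [[0.703, 0.424, -0.571, 0.003], [-0.711, 0.41, -0.571, -0.562], [-0.007, 0.807, 0.59, 0.687], [0.0, 0.0, 0.0, 1.0]] [[435.1, 0.0, 319.6], [0.0, 435.1, 237.7], [0.0, 0.0, 1.0]] ['pixels', 'z_map', 'mtx', 'pose']
wrist [[0.244, -0.938, -0.246, 0.063], [0.97, 0.236, 0.062, 0.552], [-0.001, -0.254, 0.967, 0.383], [0.0, 0.0, 0.0, 1.0]] [[367.0, 0.0, 316.8], [0.0, 367.0, 235.3], [0.0, 0.0, 1.0]] ['pixels', 'z_map', 'mtx', 'pose']
0.15 [-3.14068646e+00 -3.57218057e-05  2.89373728e+00] [0.13486122 0.5330086  0.20500559] 0.09379934606160113
```

View pics/scene0.png

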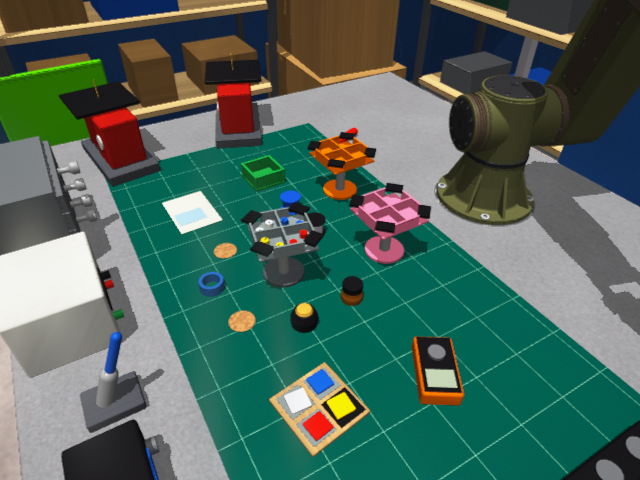

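View pics/a.png

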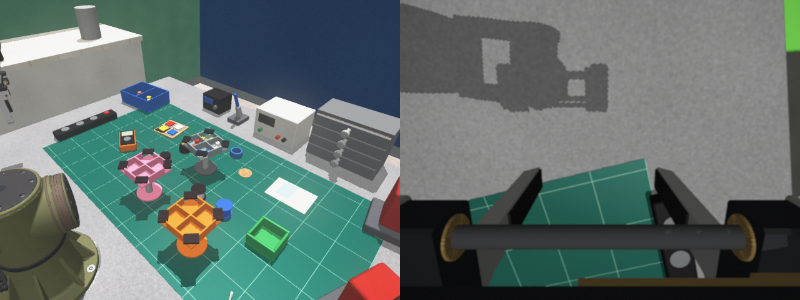

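The wanted colour is yellow: the yellow tag sits on the black square at (344,405). Candidates for the tray are grey (285,232), pink (390,210) and orange (340,155), and grey is the one described. The green tub is at (263,173), the flux jar at (352,290), the cleaner at (304,317) and the tape at (211,284). The blue spool shape at (290,198) is a look-alike. I'll check these in a close crop.

```bash
python3 - <<'E'
from h import *
c=load('scene0'); s=load('side0')
a=cv2.resize(c['pixels'][165:335,190:380,::-1],None,fx=2.1*1.6,fy=2.1*1.6,interpolation=2)
b=c
cv2.imwrite('pics/b.png',cv2.resize(a,(640,572)))
P=cloud(c);Q=cloud(s)
def pt(u,v,n='c'): print(n,(u,v),(P if n=='c' else Q)[v,u].round(3))
for u,v in[(344,405),(263,160),(250,217),(262,248),(312,238),(314,219),(290,196),(352,282),(304,308),(211,275),(292,210),(243,166),(282,158),(268,188),(285,178)]: pt(u,v)
# fused top map
for n,M in(('c',P),('s',Q)):
    I=(c if n=='c' else s)['pixels'];hsv=cv2.cvtColor(I,cv2.COLOR_RGB2HSV)
    ok=(M[...,2]>.036)&(M[...,2]<.052)&(hsv[...,0]>45)&(hsv[...,0]<75)&(hsv[...,1]>100)
    k,l,st,ce=cv2.connectedComponentsWithStats(ok.astype(np.uint8))
    for i in range(1,k):
        if st[i,4]>60:
            X=M[l==i]; r=cv2.minAreaRect((X[:,:2]*1000).astype(np.float32)); print(n,'tub',st[i],r,X[:,2].mean())
E
```

```text
c (344, 405) [0.653 0.338 0.014]
c (263, 160) [ 0.457 -0.397  0.035]
c (250, 217) [ 0.636 -0.058  0.129]
c (262, 248) [0.655 0.041 0.127]
c (312, 238) [0.558 0.063 0.129]
c (314, 219) [ 0.467 -0.089  0.038]
c (290, 196) [ 0.473 -0.2    0.038]
c (352, 282) [0.505 0.133 0.043]
c (304, 308) [0.622 0.146 0.044]
c (211, 275) [ 0.738 -0.05   0.018]
c (292, 210) [ 0.549 -0.038  0.128]
c (243, 166) [ 0.524 -0.379  0.045]
c (282, 158) [ 0.379 -0.436 -0.001]
c (268, 188) [ 0.483 -0.312 -0.   ]
c (285, 178) [ 0.424 -0.328  0.004]
c tub [  0  59 102  23 478] ((886.220947265625, -1390.515869140625), (364.87017822265625, 37.907562255859375), 4.93027925491333) 0.04332621043588219
c tub [241 155  43  26 339] ((478.4966735839844, -357.9947814941406), (92.26398468017578, 98.46824645996094), 2.599029064178467) 0.041587818994360884
s tub [394 345  70  62 933] ((475.27947998046875, -358.5885009765625), (92.38873291015625, 90.11166381835938), 2.4282233715057373) 0.04198561587968653
```

View pics/b.png

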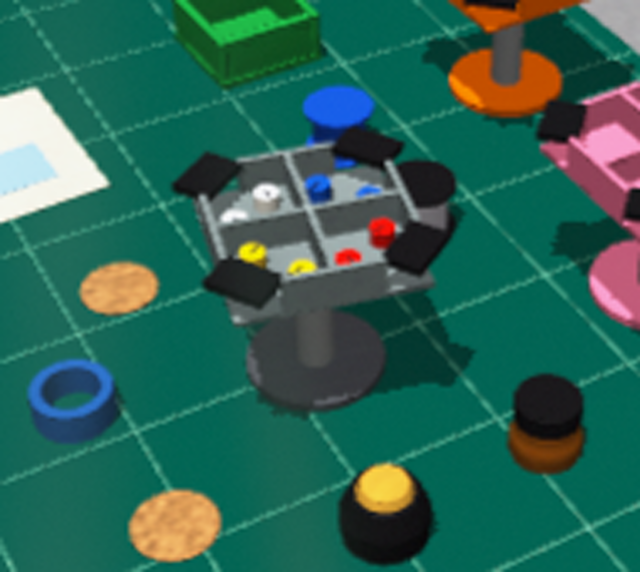

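The crop shows the grey tray with its yellow bay at the near-left. The pads are at (262,248) yellow, (312,238) red, (292,210) blue and (250,217) white. The grey/black spool is at (314,219) by the blue corner and the flux jar is by the red corner. Yellow's corner is clear, apart from the flat cork discs.

```bash
python3 - <<'E'
from h import *
P=cloud(load('scene0'));Q=cloud(load('side0'))
for n,M,t in(('c',P,'scene0'),('s',Q,'side0')):
    I=load(t)['pixels'].astype(int)
    roi=(np.hypot(M[...,0]-.6,M[...,1])<.1)
    ok=roi&(abs(M[...,2]-.128)<.006)&(I.max(-1)<60)
    k,l,st,ce=cv2.connectedComponentsWithStats(ok.astype(np.uint8))
    for i in range(1,k):
        if st[i,4]>20:
            X=M[l==i]; r=cv2.minAreaRect((X[:,:2]*1000).astype(np.float32)); print(n,'pad',st[i].tolist(),np.round(r[0]),np.round(r[1]),round(r[2],1),X[:,2].mean().round(4))
    # objects above the table near tray, below tray
    ok=(np.hypot(M[...,0]-.6,M[...,1])<.22)&(M[...,2]>.012)&(M[...,2]<.07)
    k,l,st,ce=cv2.connectedComponentsWithStats(ok.astype(np.uint8))
    for i in range(1,k):
        if st[i,4]>60:
            X=M[l==i]; (x,y),r=cv2.minEnclosingCircle((X[:,:2]*1000).astype(np.float32)); print(n,'obj',st[i].tolist(),round(x),round(y),round(r),X[:,2].max().round(3))
for u,v in[(241,321),(232,312),(225,251)]: print(P[v,u].round(4))
E
```

```text
c pad [288, 203, 22, 13, 165] [534. -38.] [29. 39.] 35.8 0.1276
c pad [241, 210, 21, 15, 167] [634. -59.] [40. 28.] 31.4 0.1275
c pad [304, 230, 19, 17, 195] [555.  59.] [43. 29.] 34.0 0.1277
c pad [250, 241, 23, 16, 222] [655.  39.] [29. 40.] 33.5 0.1277
c obj [282, 199, 16, 9, 63] 483 -183 19 0.042
c obj [306, 213, 19, 20, 243] 469 -90 28 0.043
c obj [277, 257, 12, 17, 161] 595 4 13 0.057
c obj [198, 272, 26, 22, 328] 746 -31 27 0.026
c obj [341, 276, 22, 27, 492] 508 137 23 0.047
c obj [290, 303, 28, 28, 574] 624 146 27 0.046
s pad [313, 247, 17, 4, 30] [523. -46.] [ 4. 35.] 31.7 0.1248
s obj [286, 227, 16, 15, 128] 609 140 23 0.042
s obj [368, 235, 20, 15, 184] 742 -31 28 0.026
s obj [255, 242, 19, 14, 193] 505 135 23 0.045
s obj [324, 253, 10, 15, 121] 592 -3 12 0.054
s obj [305, 293, 25, 24, 382] 466 -89 27 0.042
[7.275e-01 8.150e-02 5.000e-04]
[7.34e-01 5.10e-02 1.00e-04]
[ 0.6795 -0.1262  0.0009]
```

```bash
cat >> h.py <<'E'
def rows(pts,start=None,step=.055,tst=.17):
    "pts: (opening,x,y,z,yaw); prints tool-axis rows from the start or measured pose"
    o=ctrl.get_obs(); p=np.array(o['ee_pos'] if start is None else start[:3],float); w=o['eef_rot'][2] if start is None else start[3]
    out=[]
    for g,*q,yw in pts:
        q=np.array(q); n=max(1,int(np.ceil(max(np.linalg.norm(q-p)/step,abs(yw-w)/tst))))
        for i in range(n):
            d=(q-p)/(n-i); a=round((w-yw)/(n-i),3); c,s=np.cos(w),np.sin(w)
            r=np.round([c*d[0]+s*d[1], s*d[0]-c*d[1], -d[2]],3)
            p=p+np.array([c*r[0]+s*r[1], s*r[0]-c*r[1], -r[2]]); w-=a
            out.append([g,*r.tolist(),0,0,a])
    while len(out)%8: out.append([out[-1][0],0,0,0,0,0,0])
    for i in range(0,len(out),8): print('['+','.join('['+','.join('%g'%x for x in r)+']' for r in out[i:i+8])+']')
    print('end',p.round(4),round(w,3))
E
python3 - <<'E'
from h import *
for t in('scene0','side0'):
    c=load(t);M=cloud(c);h=cv2.cvtColor(c['pixels'],cv2.COLOR_RGB2HSV)
    z=(M[...,2]>.08)&(M[...,2]<.2)&(M[...,0]>.2)&(M[...,0]<.8)&(abs(M[...,1])<.5)
    for n,m in(('orange',z&(abs(h[...,0].astype(int)-10)<9)&(h[...,1]>180)&(M[...,1]<-.1)),('pink',z&(h[...,0]>155)&(h[...,1]<190))):
        X=M[m]; print(t,n,len(X),np.percentile(X,[2,98],axis=0).round(3).tolist())
rows([(35,.42,.2,.25,1.6),(35,.502,-.399,.15,.044)])
E
```

```text
scene0 orange 1350 [[0.263, -0.266, 0.103], [0.382, -0.146, 0.131]]
scene0 pink 2238 [[0.304, -0.01, 0.103], [0.423, 0.11, 0.131]]
side0 orange 2008 [[0.259, -0.27, 0.103], [0.376, -0.151, 0.129]]
side0 pink 3216 [[0.292, -0.263, 0.103], [0.419, 0.106, 0.13]]
[[35,-0.04,-0.028,-0.005,0,0,0.144],[35,-0.043,-0.022,-0.005,0,0,0.144],[35,-0.046,-0.016,-0.005,0,0,0.144],[35,-0.048,-0.009,-0.005,0,0,0.144],[35,-0.049,-0.002,-0.005,0,0,0.144],[35,-0.048,0.005,-0.005,0,0,0.143],[35,-0.047,0.012,-0.005,0,0,0.144],[35,-0.045,0.019,-0.005,0,0,0.143]]
[[35,-0.042,0.025,-0.005,0,0,0.144],[35,-0.05,0.005,0.008,0,0,0.13],[35,-0.049,0.012,0.008,0,0,0.13],[35,-0.047,0.018,0.008,0,0,0.13],[35,-0.044,0.024,0.008,0,0,0.13],[35,-0.041,0.03,0.009,0,0,0.129],[35,-0.037,0.035,0.008,0,0,0.13],[35,-0.032,0.039,0.009,0,0,0.129]]
[[35,-0.027,0.043,0.008,0,0,0.13],[35,-0.021,0.046,0.009,0,0,0.129],[35,-0.014,0.048,0.008,0,0,0.13],[35,-0.008,0.049,0.009,0,0,0.129],[35,-0.002,0.05,0.008,0,0,0.13],[35,0,0,0,0,0,0],[35,0,0,0,0,0,0],[35,0,0,0,0,0,0]]
end [ 0.5022 -0.3986  0.15  ] 0.044
```

servo_tool(plan=[[35, -0.04, -0.028, -0.005, 0, 0, 0.144], [35, -0.043, -0.022, -0.005, 0, 0, 0.144], [35, -0.046, -0.016, -0.005, 0, 0, 0.144], [35, -0.048, -0.009, -0.005, 0, 0, 0.144], [35, -0.049, -0.002, -0.005, 0, 0, 0.144], [35, -0.048, 0.005, -0.005, 0, 0, 0.143], [35, -0.047, 0.012, -0.005, 0, 0, 0.144], [35, -0.045, 0.019, -0.005, 0, 0, 0.143]])

```text
time_s: 1.15
ee_pos: [0.3888, 0.236, 0.2456]
eef_rot: [3.142, -0.0, 1.739]
force: [-0.1, 0.4, -0.1]
grip_width: 0.0328
grip_force: 0.0
```

servo_tool(plan=[[35, -0.042, 0.025, -0.005, 0, 0, 0.144], [35, -0.05, 0.005, 0.008, 0, 0, 0.13], [35, -0.049, 0.012, 0.008, 0, 0, 0.13], [35, -0.047, 0.018, 0.008, 0, 0, 0.13], [35, -0.044, 0.024, 0.008, 0, 0, 0.13], [35, -0.041, 0.03, 0.009, 0, 0, 0.129], [35, -0.037, 0.035, 0.008, 0, 0, 0.13], [35, -0.032, 0.039, 0.009, 0, 0, 0.129]])

```text
time_s: 2.15
ee_pos: [0.4678, -0.1515, 0.1922]
eef_rot: [-3.142, -0.0, 0.687]
force: [0.2, 0.4, -0.5]
grip_width: 0.0327
grip_force: 0.0
```

servo_tool(plan=[[35, -0.027, 0.043, 0.008, 0, 0, 0.13], [35, -0.021, 0.046, 0.009, 0, 0, 0.129], [35, -0.014, 0.048, 0.008, 0, 0, 0.13], [35, -0.008, 0.049, 0.009, 0, 0, 0.129], [35, -0.002, 0.05, 0.008, 0, 0, 0.13], [35, 0, 0, 0, 0, 0, 0], [35, 0, 0, 0, 0, 0, 0], [35, 0, 0, 0, 0, 0, 0]])

```text
time_s: 3.15
ee_pos: [0.5026, -0.3974, 0.151]
eef_rot: [3.141, -0.0, 0.046]
force: [0.2, 0.1, 0.1]
grip_width: 0.0329
grip_force: 0.0
```

```bash
python3 - <<'E'
from h import *
o=ctrl.get_obs(); print(o['ee_pos'],o['eef_rot'],o['grip_width'],o['time_s'])
for n in('wrist','side','scene'):
    c=shot(n,n+'1'); M=cloud(c); h=cv2.cvtColor(c['pixels'],cv2.COLOR_RGB2HSV)
    ok=(M[...,2]>.041)&(M[...,2]<.05)&(h[...,0]>45)&(h[...,0]<75)&(h[...,1]>100)&(np.hypot(M[...,0]-.476,M[...,1]+.358)<.1)
    X=M[ok]; print(n,len(X), cv2.minAreaRect((X[:,:2]*1000).astype(np.float32)) if len(X) else '')
E
```

```text
[ 0.50258703 -0.39735718  0.15099885] [ 3.14131790e+00 -4.00329006e-04  4.56639872e-02] 0.03289386367875649 3.15
wrist 3276 ((477.5630187988281, -357.93548583984375), (90.3216781616211, 89.73533630371094), 2.1657094955444336)
side 692 ((475.8754577636719, -358.687744140625), (92.0372543334961, 89.70155334472656), 2.0938007831573486)
scene 215 ((478.5161437988281, -355.93408203125), (89.86495208740234, 92.80118560791016), 2.0296123027801514)
```

View pics/wrist1.png

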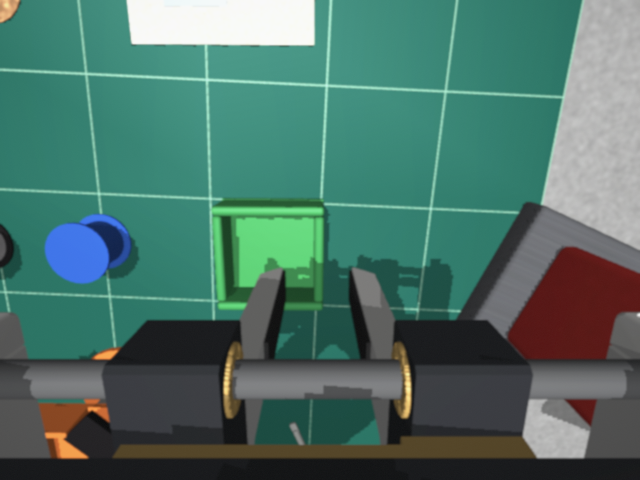

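The wrist view shows the fingers straddling the tub's right-hand wall at about (318,255). A red device stands further right at (580,330), so I'll check clearance before descending.

```bash
python3 - <<'E'
from h import *
for t in('side0','wrist1','scene0'):
    M=cloud(load(t)); m=(M[...,2]>.08)&(M[...,2]<.3)&(abs(M[...,0]-.5)<.15)&(M[...,1]<-.42)&(M[...,1]>-.9)
    if m.sum(): X=M[m]; print(t,m.sum(),X.min(0).round(3),X.max(0).round(3))
rows([(35,.5028,-.398,.06,.037),(35,.5028,-.398,.018,.037)],step=.03)
E
```

```text
side0 4163 [ 0.393 -0.65   0.08 ] [ 0.497 -0.571  0.177]
wrist1 29106 [ 0.407 -0.613  0.08 ] [ 0.54  -0.42   0.285]
scene0 2294 [ 0.35  -0.826  0.08 ] [ 0.511 -0.565  0.221]
[[35,0,0,0.023,0,0,0.002],[35,0,0,0.023,0,0,0.002],[35,0,0,0.023,0,0,0.002],[35,0,0,0.022,0,0,0.002],[35,0,0,0.021,0,0,0],[35,0,0,0.021,0,0,0],[35,0,0,0,0,0,0],[35,0,0,0,0,0,0]]
end [ 0.5026 -0.3977  0.018 ] 0.037
```

Device starts at y ≈ -0.565, so it's clear.

servo_tool(plan=[[35, 0, 0, 0.023, 0, 0, 0.002], [35, 0, 0, 0.023, 0, 0, 0.002], [35, 0, 0, 0.023, 0, 0, 0.002], [35, 0, 0, 0.023, 0, 0, 0.002], [35, 0, 0, 0.021, 0, 0, 0], [35, 0, 0, 0.02, 0, 0, 0], [0, 0, 0, 0, 0, 0, 0], [0, 0, 0, 0, 0, 0, 0]], force=35)

```text
time_s: 4.3
ee_pos: [0.5026, -0.3986, 0.0182]
eef_rot: [3.141, -0.001, 0.036]
force: [-0.3, 0.2, -0.4]
grip_width: 0.0162
grip_force: 0.0
```

servo_tool(plan=[[0, 0, 0, 0, 0, 0, 0], [0, 0, 0, 0, 0, 0, 0], [0, 0, 0, 0, 0, 0, 0], [0, 0, 0, 0, 0, 0, 0], [0, 0, 0, -0.01, 0, 0, 0], [0, 0, 0, -0.03, 0, 0, 0], [0, 0, 0, -0.03, 0, 0, 0], [0, 0, 0, 0, 0, 0, 0]])

```text
time_s: 5.3
ee_pos: [0.5031, -0.3991, 0.0899]
eef_rot: [3.139, -0.003, 0.036]
force: [0.1, 1.4, -1.8]
grip_width: 0.0079
grip_force: 35.0
```

```bash
python3 - <<'E'
from h import *
o=ctrl.get_obs(); print(o['ee_pos'],o['eef_rot'],o['grip_width'],o['grip_force'])
c=shot('wrist','wrist2'); M=cloud(c); h=cv2.cvtColor(c['pixels'],cv2.COLOR_RGB2HSV)
z=o['ee_pos'][2]
g=(h[...,0]>45)&(h[...,0]<75)&(h[...,1]>100)&(np.hypot(M[...,0]-.476,M[...,1]+.358)<.1)
ok=g&(M[...,2]>z-.02+.041)&(M[...,2]<z-.02+.06)
X=M[ok]; print(len(X),X[:,2].mean(),cv2.minAreaRect((X[:,:2]*1000).astype(np.float32)), np.linalg.lstsq(np.c_[X[:,:2],np.ones(len(X))],X[:,2],rcond=None)[0])
# target: tub centre r=107 at 33deg from tray centre
w=0.576; ct=np.array([.594+.841*.107,.542*.107]); n=np.array([np.cos(w),np.sin(w)]);t=np.array([-n[1],n[0]])
q=ct+.024*n-.041*t; print(ct,q)
rows([(0,.54,-.3,.2,.1),(0,q[0],q[1],.2,w),(0,q[0],q[1],.09,w)],step=.045)
E
```

```text
[ 0.50308725 -0.39906807  0.08992862] [ 3.13869730e+00 -2.99974775e-03  3.57914194e-02] 0.007914351766398238 34.9994033575058
7951 0.11469164971767117 ((478.12109375, -358.5658264160156), (90.5972900390625, 90.23503875732422), 2.276003360748291) [ 0.00174544 -0.00525749  0.11194734]
[0.683987 0.057994] [0.72644618 0.0366816 ]
[[0,0.01,-0.024,-0.028,0,0,-0.016],[0,0.011,-0.024,-0.028,0,0,-0.016],[0,0.011,-0.024,-0.028,0,0,-0.016],[0,0.011,-0.024,-0.028,0,0,-0.016],[0,0.024,-0.035,-0,0,0,-0.053],[0,0.026,-0.034,-0,0,0,-0.053],[0,0.028,-0.032,-0,0,0,-0.053],[0,0.03,-0.031,-0,0,0,-0.053]]
[[0,0.031,-0.029,-0,0,0,-0.053],[0,0.033,-0.028,-0,0,0,-0.053],[0,0.034,-0.026,-0,0,0,-0.053],[0,0.036,-0.024,-0,0,0,-0.053],[0,0.037,-0.022,-0,0,0,-0.052],[0,-0,0,0.037,0,0,-0],[0,-0,0,0.036,0,0,-0],[0,-0.001,0,0.037,0,0,-0]]
end [0.7258 0.0367 0.0899] 0.576
```

The tub is held level. Its inner edge has to end up under the tray corner, so I'll descend 31 mm further out and then slide in.

```bash
python3 - <<'E'
from h import *
w=0.576; n=np.array([np.cos(w),np.sin(w)]);t=np.array([-n[1],n[0]])
f=lambda r:np.array([.594,0])+(r+.024)*n-.041*t
a=f(.138);b=f(.107);print(a,b)
rows([(0,.54,-.3,.2,.1),(0,a[0],a[1],.19,w),(0,a[0],a[1],.03,w)],step=.045)
E
```

```text
[0.75219261 0.05385257] [0.72619452 0.03696769]
[[0,0.01,-0.024,-0.028,0,0,-0.016],[0,0.011,-0.024,-0.028,0,0,-0.016],[0,0.011,-0.024,-0.028,0,0,-0.016],[0,0.011,-0.024,-0.028,0,0,-0.016],[0,0.025,-0.033,0.001,0,0,-0.048],[0,0.026,-0.032,0.001,0,0,-0.048],[0,0.028,-0.031,0.001,0,0,-0.048],[0,0.029,-0.029,0.001,0,0,-0.047]]
[[0,0.03,-0.028,0.001,0,0,-0.048],[0,0.032,-0.026,0.001,0,0,-0.047],[0,0.033,-0.025,0.001,0,0,-0.048],[0,0.034,-0.023,0.001,0,0,-0.047],[0,0.035,-0.021,0.001,0,0,-0.048],[0,0.037,-0.02,0.001,0,0,-0.047],[0,-0,-0,0.04,0,0,-0],[0,-0,-0,0.04,0,0,-0]]
[[0,-0,-0,0.04,0,0,-0],[0,-0,-0,0.04,0,0,-0],[0,0,0,0,0,0,0],[0,0,0,0,0,0,0],[0,0,0,0,0,0,0],[0,0,0,0,0,0,0],[0,0,0,0,0,0,0],[0,0,0,0,0,0,0]]
end [0.7526 0.0538 0.0299] 0.576
```

servo_tool(plan=[[0, 0.01, -0.024, -0.028, 0, 0, -0.016], [0, 0.011, -0.024, -0.028, 0, 0, -0.016], [0, 0.011, -0.024, -0.028, 0, 0, -0.016], [0, 0.011, -0.024, -0.028, 0, 0, -0.016], [0, 0.025, -0.033, 0.001, 0, 0, -0.048], [0, 0.026, -0.032, 0.001, 0, 0, -0.048], [0, 0.028, -0.031, 0.001, 0, 0, -0.048], [0, 0.029, -0.029, 0.001, 0, 0, -0.047]])

```text
time_s: 6.35
ee_pos: [0.6248, -0.1568, 0.1935]
eef_rot: [-3.14, 0.002, 0.292]
force: [0.6, -0.1, -0.3]
grip_width: 0.0078
grip_force: 35.0
```

servo_tool(plan=[[0, 0.03, -0.028, 0.001, 0, 0, -0.048], [0, 0.032, -0.026, 0.001, 0, 0, -0.047], [0, 0.033, -0.025, 0.001, 0, 0, -0.048], [0, 0.034, -0.023, 0.001, 0, 0, -0.047], [0, 0.035, -0.021, 0.001, 0, 0, -0.048], [0, 0.037, -0.02, 0.001, 0, 0, -0.047], [0, 0, 0, 0, 0, 0, 0], [0, 0, 0, 0, 0, 0, 0]])

```text
time_s: 7.35
ee_pos: [0.752, 0.0534, 0.1877]
eef_rot: [-3.141, 0.002, 0.575]
force: [0.1, -0.7, -0.4]
grip_width: 0.0078
grip_force: 35.0
```

```bash
python3 - <<'E'
from h import *
o=ctrl.get_obs(); print(o['ee_pos'],o['eef_rot'],o['grip_width'],o['time_s'],o['qpos'].round(2))
c=shot('wrist','wrist3');s=shot('scene','scene3')
M=cloud(c);I=c['pixels'].astype(int)
ok=(np.hypot(M[...,0]-.594,M[...,1])<.1)&(abs(M[...,2]-.129)<.005)&(I.max(-1)<60)
k,l,st,ce=cv2.connectedComponentsWithStats(ok.astype(np.uint8))
for i in range(1,k):
    if st[i,4]>60: X=M[l==i]; r=cv2.minAreaRect((X[:,:2]*1000).astype(np.float32)); print(st[i].tolist(),np.round(r[0],1),np.round(r[1],1),round(r[2],1),X[:,2].mean())
cv2.imwrite('pics/c.png',np.hstack([cv2.resize(x['pixels'][:,:,::-1],(400,300)) for x in(c,s)]))
rows([(0,.7522,.0539,.03,.576),(0,.7522,.0539,.026,.576)],step=.04)
E
```

```text
[0.75199623 0.05339822 0.18773723] [-3.14060745e+00  2.06439564e-03  5.75239438e-01] 0.007793144999655241 7.35 [ 0.02  0.81  0.79 -0.    1.54  1.02]
[158, 430, 20, 15, 275] [559.7  68.7] [15.6 14.9] 34.2 0.1281096000622773
[[0,0,-0,0.04,0,0,-0],[0,0,-0,0.04,0,0,-0.001],[0,0,-0,0.039,0,0,-0],[0,0.001,-0.001,0.04,0,0,-0.001],[0,-0,0,0.004,0,0,0],[0,0,0,0,0,0,0],[0,0,0,0,0,0,0],[0,0,0,0,0,0,0]]
end [0.7524 0.0542 0.026 ] 0.576
```

View pics/c.png

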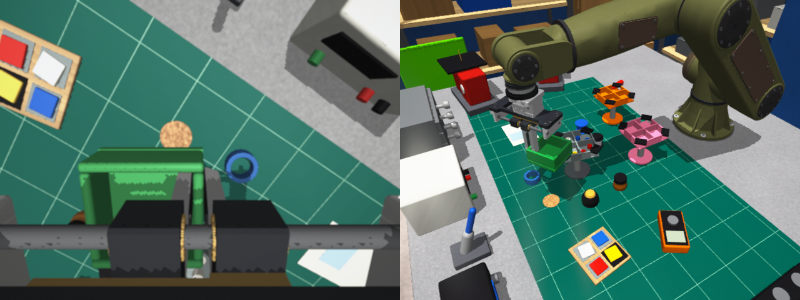

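The picture shows the tub held level outside the tray's yellow corner, with the tape clear at (240,165) on the left half. Next I lower it and slide it in.

servo_tool(plan=[[0, 0, 0, 0.04, 0, 0, 0], [0, 0, 0, 0.04, 0, 0, 0], [0, 0, 0, 0.04, 0, 0, 0], [0, 0, 0, 0.038, 0, 0, 0], [0, 0, 0, 0.004, 0, 0, 0], [0, 0, 0, 0, 0, 0, 0], [0, 0, 0, 0, 0, 0, 0], [0, 0, 0, 0, 0, 0, 0]])

```text
time_s: 8.45
ee_pos: [0.753, 0.0539, 0.029]
eef_rot: [3.141, -0.002, 0.576]
force: [-0.8, -0.2, -0.7]
grip_width: 0.0075
grip_force: 35.0
```

servo_tool(plan=[[0, -0.008, 0, 0, 0, 0, 0], [0, -0.008, 0, 0, 0, 0, 0], [0, -0.008, 0, 0, 0, 0, 0], [0, -0.007, 0, 0, 0, 0, 0], [0, 0, 0, 0.004, 0, 0, 0], [0, 0, 0, 0.002, 0, 0, 0], [0, 0, 0, 0, 0, 0, 0], [0, 0, 0, 0, 0, 0, 0]])

```text
time_s: 9.45
ee_pos: [0.7265, 0.0372, 0.0214]
eef_rot: [-3.142, 0.0, 0.576]
force: [-0.0, -0.9, -1.0]
grip_width: 0.0077
grip_force: 35.0
```

servo_tool(plan=[[0, 0, 0, 0.002, 0, 0, 0], [0, 0, 0, 0.001, 0, 0, 0], [0, 0, 0, 0, 0, 0, 0], [30, 0, 0, 0, 0, 0, 0], [30, 0, 0, 0, 0, 0, 0], [30, 0, 0, 0, 0, 0, 0], [30, 0, 0, -0.02, 0, 0, 0], [30, 0, 0, -0.04, 0, 0, 0]])

```text
time_s: 10.45
ee_pos: [0.7258, 0.037, 0.0789]
eef_rot: [-3.14, 0.002, 0.576]
force: [0.6, 0.7, 0.6]
grip_width: 0.0285
grip_force: 0.0
```

servo_tool(plan=[[0, 0.005, 0, -0.04, 0, 0, 0], [0, 0.005, 0, -0.04, 0, 0, 0], [0, 0, 0, -0.03, 0, 0, 0], [0, 0, 0, -0.03, 0, 0, 0], [0, -0.02, -0.01, 0, 0, 0, 0], [0, -0.02, -0.01, 0, 0, 0, 0], [0, 0, 0, 0, 0, 0, 0], [0, 0, 0, 0, 0, 0, 0]])

```text
time_s: 11.45
ee_pos: [0.6909, 0.0375, 0.2195]
eef_rot: [3.141, -0.001, 0.576]
force: [0.3, 0.7, 0.1]
grip_width: 0.0003
grip_force: 0.0
```

```bash
python3 - <<'E'
from h import *
o=ctrl.get_obs(); print(o['ee_pos'],o['eef_rot'],o['grip_width'],o['time_s'])
for n in('wrist','scene','side'):
    c=shot(n,n+'4'); M=cloud(c); I=c['pixels'].astype(int); h=cv2.cvtColor(c['pixels'],cv2.COLOR_RGB2HSV)
    ok=(M[...,2]>.04)&(M[...,2]<.05)&(h[...,0]>45)&(h[...,0]<75)&(h[...,1]>100)&(np.hypot(M[...,0]-.684,M[...,1]-.058)<.1)
    X=M[ok]
    if len(X)>50: print(n,'tub',len(X),X[:,2].mean(),cv2.minAreaRect((X[:,:2]*1000).astype(np.float32)))
    ok=(np.hypot(M[...,0]-.594,M[...,1])<.1)&(abs(M[...,2]-.129)<.005)&(I.max(-1)<60)
    k,l,st,ce=cv2.connectedComponentsWithStats(ok.astype(np.uint8))
    for i in range(1,k):
        if st[i,4]>40: X=M[l==i]; r=cv2.minAreaRect((X[:,:2]*1000).astype(np.float32)); print(n,st[i].tolist(),np.round(r[0],1),np.round(r[1],1),round(r[2],1),X[:,2].mean())
a=load('wrist4')['pixels'][:,:,::-1]; b=load('scene4')['pixels'][180:330,180:380,::-1]
cv2.imwrite('pics/d.png',np.hstack([cv2.resize(x,(400,300),interpolation=2) for x in(a,b)]))
E
```

```text
[0.69085628 0.03749036 0.21948911] [ 3.14092002e+00 -1.03513834e-03  5.75783685e-01] 0.0003207086741004923 11.45
wrist tub 2573 0.04356716463136658 ((683.9595947265625, 59.45886993408203), (89.13883209228516, 89.669921875), 33.0731086730957)
wrist [267, 257, 49, 32, 1013] [655.9  39.8] [25.3 37.8] 33.0 0.12794233232280727
wrist [190, 332, 20, 27, 301] [560.5  69.2] [23.1 15.4] 30.2 0.12776955391787448
wrist [311, 418, 4, 23, 87] [542.6 -53.7] [23.6  2.7] 32.9 0.12797872450984596
scene tub 580 0.04341790746526325 ((684.1141967773438, 59.91698455810547), (92.88152313232422, 90.97294616699219), 32.81515121459961)
scene [288, 203, 22, 12, 156] [533.8 -38.8] [30.2 37.9] 29.0 0.12790290779575914
scene [241, 210, 21, 14, 160] [633.3 -59.6] [39.9 26.5] 33.1 0.12779533209633767
scene [304, 230, 19, 17, 192] [554.8  59.9] [44.2 28.7] 35.6 0.1280407534177289
scene [250, 241, 24, 15, 219] [655.8  39.7] [29.  39.8] 31.7 0.1277961402037756
```

View pics/d.png

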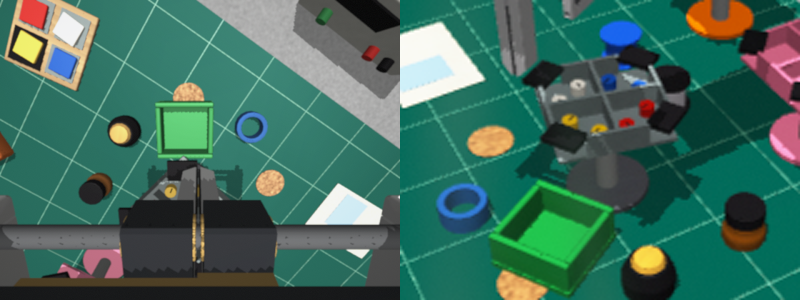

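The picture shows the tub sitting square under the yellow corner pad, with the tape and cleaner clear on either side. The wanted yellow knobs are in their bay. Next I position the closed fingers above pad_yellow.

servo_tool(plan=[[0, -0.013, -0.011, 0, 0, 0, 0], [0, -0.013, -0.01, 0, 0, 0, 0], [0, 0, 0, 0.02, 0, 0, 0], [0, 0, 0, 0.03, 0, 0, 0], [0, 0, 0, 0.03, 0, 0, 0], [0, 0, 0, 0, 0, 0, 0], [0, 0, 0, 0, 0, 0, 0], [0, 0, 0, 0, 0, 0, 0]])

```text
time_s: 12.6
ee_pos: [0.6577, 0.0409, 0.14]
eef_rot: [3.14, -0.002, 0.576]
force: [-0.1, 0.3, -0.6]
grip_width: 0.0003
grip_force: 0.0
```

servo_tool(plan=[[0, 0, 0, 0.007, 0, 0, 0], [0, 0, 0, 0.006, 0, 0, 0], [0, 0, 0, 0.006, 0, 0, 0], [0, 0, 0, 0.006, 0, 0, 0], [0, 0, 0, 0.006, 0, 0, 0], [0, 0, 0, 0.006, 0, 0, 0], [0, 0, 0, 0.003, 0, 0, 0], [0, 0, 0, 0, 0, 0, 0]])

```text
time_s: 13.6
ee_pos: [0.6576, 0.0406, 0.0986]
eef_rot: [3.14, -0.001, 0.576]
force: [3.3, -0.6, 6.0]
grip_width: 0.0001
grip_force: 3.1
```

servo_tool(plan=[[0, 0, 0, 0.003, 0, 0, 0], [0, 0, 0, 0.002, 0, 0, 0], [0, 0, 0, 0, 0, 0, 0], [0, 0, 0, 0, 0, 0, 0], [0, 0, 0, 0, 0, 0, 0], [0, 0, 0, 0, 0, 0, 0], [0, 0, 0, 0, 0, 0, 0], [0, 0, 0, 0, 0, 0, 0]])

```text
time_s: 14.6
ee_pos: [0.6576, 0.0405, 0.094]
eef_rot: [3.14, -0.001, 0.576]
force: [4.0, -0.9, 7.0]
grip_width: 0.0004
grip_force: 3.5
```

```bash
python3 - <<'E'
from h import *
c=shot('scene','scene5');w=shot('wrist','wrist5')
a=cv2.resize(c['pixels'][170:330,180:380,::-1],(400,320),interpolation=2);b=cv2.resize(w['pixels'][150:450,130:505,::-1],(400,320),interpolation=2)
cv2.imwrite('pics/e.png',np.hstack([a,b]))
E
```

```text
(no output)
```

View pics/e.png

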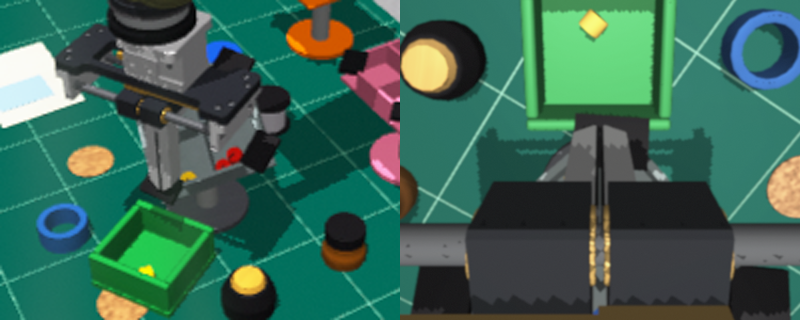

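The left crop shows one yellow knob in the tub at (147,270) and the other still in the bay at (187,176). I'll press on to the stop and hold.

servo_tool(plan=[[0, 0, 0, 0.002, 0, 0, 0], [0, 0, 0, 0.002, 0, 0, 0], [0, 0, 0, 0, 0, 0, 0], [0, 0, 0, 0, 0, 0, 0], [0, 0, 0, 0, 0, 0, 0], [0, 0, 0, 0, 0, 0, 0], [0, 0, 0, 0, 0, 0, 0], [0, 0, 0, 0, 0, 0, 0]])

```text
time_s: 15.7
ee_pos: [0.6579, 0.0405, 0.0904]
eef_rot: [3.14, -0.002, 0.576]
force: [2.7, -1.9, 8.8]
grip_width: 0.0006
grip_force: 4.3
```

```bash
python3 - <<'E'
from h import *
c=shot('scene','scene6')
cv2.imwrite('pics/f.png',cv2.resize(c['pixels'][215:325,215:315,::-1],(500,550),interpolation=2))
M=cloud(c);h=cv2.cvtColor(c['pixels'],cv2.COLOR_RGB2HSV)
ok=(abs(h[...,0].astype(int)-27)<6)&(h[...,1]>170)&(h[...,2]>100)&(np.hypot(M[...,0]-.64,M[...,1]-.03)<.11)
k,l,st,ce=cv2.connectedComponentsWithStats(ok.astype(np.uint8))
for i in range(1,k):
    if st[i,4]>5: X=M[l==i]; d=X.mean(0)-[.595,0,0]; print(st[i].tolist(),X.mean(0).round(3),'n,t',round(d[0]*.8387+d[1]*.5446,4),round(-d[0]*.5446+d[1]*.8387,4))
E
```

```text
[250, 301, 8, 7, 41] [0.693 0.069 0.019] n,t 0.1199 0.0044
[297, 304, 10, 5, 22] [0.624 0.136 0.042] n,t 0.098 0.0982
```

View pics/f.png

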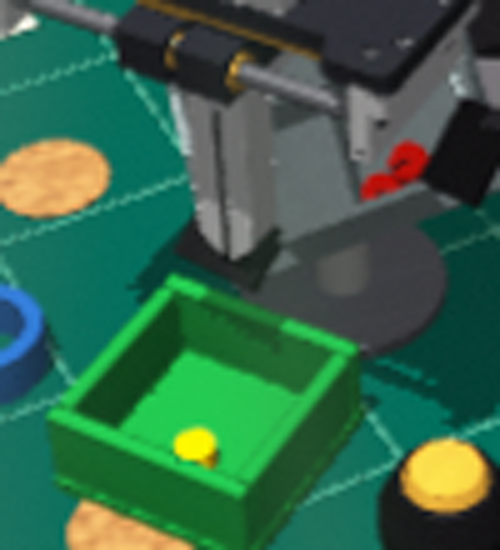

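The second knob has left its spot and is now hidden by a wall or the fingers. I'll release and look from above.

servo_tool(plan=[[0, 0, 0, -0.004, 0, 0, 0], [0, 0, 0, -0.007, 0, 0, 0], [0, 0, 0, -0.007, 0, 0, 0], [0, 0, 0, -0.008, 0, 0, 0], [0, 0, 0, -0.008, 0, 0, 0], [0, 0, 0, -0.01, 0, 0, 0], [0, 0, 0, -0.02, 0, 0, 0], [0, 0, 0, -0.02, 0, 0, 0]])

```text
time_s: 16.75
ee_pos: [0.657, 0.0408, 0.1743]
eef_rot: [-3.141, 0.0, 0.576]
force: [-0.2, -0.7, -0.5]
grip_width: 0.0006
grip_force: 0.0
```

servo_tool(plan=[[0, 0, 0, -0.03, 0, 0, 0], [0, 0, 0, -0.03, 0, 0, 0], [0, -0.04, 0, -0.03, 0, 0, 0], [0, -0.05, 0, 0, 0, 0, 0], [0, -0.05, 0, 0, 0, 0, 0], [0, -0.02, 0, 0, 0, 0, 0], [0, 0, 0, 0, 0, 0, 0], [0, 0, 0, 0, 0, 0, 0]])

```text
time_s: 17.75
ee_pos: [0.5234, -0.0459, 0.2636]
eef_rot: [3.141, -0.0, 0.576]
force: [-0.5, 0.2, 0.7]
grip_width: 0.0006
grip_force: 0.0
```

```bash
python3 - <<'E'
from h import *
c=shot('scene','scene7');w=shot('wrist','wrist7')
a=cv2.resize(c['pixels'][175:325,195:345,::-1],(400,400),interpolation=2);b=cv2.resize(w['pixels'][:,:,::-1],(400,300))
b=cv2.copyMakeBorder(b,0,100,0,0,cv2.BORDER_CONSTANT)
cv2.imwrite('pics/g.png',np.hstack([a,b]))
for n in('wrist7','scene7'):
    c=load(n);M=cloud(c);h=cv2.cvtColor(c['pixels'],cv2.COLOR_RGB2HSV)
    ok=(abs(h[...,0].astype(int)-27)<6)&(h[...,1]>170)&(h[...,2]>100)&(np.hypot(M[...,0]-.64,M[...,1]-.03)<.11)
    k,l,st,ce=cv2.connectedComponentsWithStats(ok.astype(np.uint8))
    for i in range(1,k):
        if st[i,4]>5: X=M[l==i]; d=X.mean(0)-[.595,0,0]; print(n,st[i].tolist(),X.mean(0).round(3),'n,t',round(d[0]*.8387+d[1]*.5446,4),round(-d[0]*.5446+d[1]*.8387,4))
E
```

```text
scene7 [250, 301, 8, 7, 42] [0.693 0.069 0.019] n,t 0.1198 0.0043
scene7 [297, 304, 9, 6, 22] [0.625 0.136 0.042] n,t 0.0998 0.0977
```

View pics/g.png

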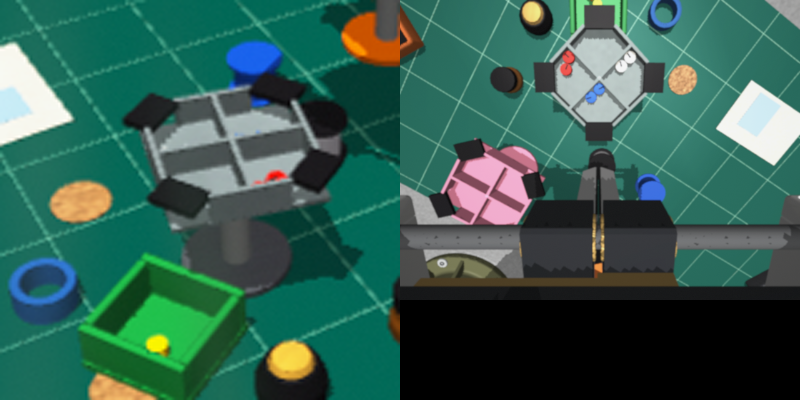

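The yellow bay is empty and the red, blue and white bays still hold two knobs each. I'll move forward to see the whole tub from above.

servo_tool(plan=[[0, 0.05, 0, 0, 0, 0, 0], [0, 0.05, 0, 0, 0, 0, 0], [0, 0.05, 0, 0, 0, 0, 0], [0, 0, 0, 0, 0, 0, 0], [0, 0, 0, 0, 0, 0, 0], [0, 0, 0, 0, 0, 0, 0], [0, 0, 0, 0, 0, 0, 0], [0, 0, 0, 0, 0, 0, 0]])

```text
time_s: 18.85
ee_pos: [0.6485, 0.0352, 0.2639]
eef_rot: [3.141, -0.001, 0.575]
force: [-0.1, -0.2, 0.1]
grip_width: -0.0001
grip_force: 0.0
```

```bash
python3 - <<'E'
from h import *
for s in('wrist','side'):
    n=s+'8'; c=shot(s,n);M=cloud(c);h=cv2.cvtColor(c['pixels'],cv2.COLOR_RGB2HSV)
    ok=(abs(h[...,0].astype(int)-27)<6)&(h[...,1]>150)&(h[...,2]>80)&(np.hypot(M[...,0]-.64,M[...,1]-.03)<.2)
    k,l,st,ce=cv2.connectedComponentsWithStats(ok.astype(np.uint8))
    for i in range(1,k):
        if st[i,4]>5: X=M[l==i]; d=X.mean(0)-[.595,0,0]; print(n,st[i].tolist(),X.mean(0).round(3),'n,t',round(d[0]*.8387+d[1]*.5446,4),round(-d[0]*.5446+d[1]*.8387,4))
    if s=='wrist':
        g=(M[...,2]>.04)&(M[...,2]<.05)&(h[...,0]>45)&(h[...,0]<75)&(h[...,1]>100)&(np.hypot(M[...,0]-.684,M[...,1]-.058)<.1); X=M[g]
        print(cv2.minAreaRect((X[:,:2]*1000).astype(np.float32)), np.linalg.lstsq(np.c_[X[:,:2],np.ones(len(X))],X[:,2],rcond=None)[0])
        for lo,hi,nm in((.10,.115,'tray floor'),):
            m=(M[...,2]>.1)&(M[...,2]<.135)&(np.hypot(M[...,0]-.595,M[...,1])<.085); X=M[m]; print(nm,X[:,2].min(),X[:,2].max())
    print(ctrl.get_obs()['time_s'])
cv2.imwrite('pics/i.png',load('wrist8')['pixels'][:320,100:540,::-1])
E
```

```text
wrist8 [299, 135, 9, 7, 21] [0.702 0.089 0.021] n,t 0.1387 0.0163
wrist8 [306, 141, 8, 8, 24] [0.7   0.079 0.021] n,t 0.1309 0.009
((684.1754760742188, 59.645713806152344), (89.22534942626953, 89.71461486816406), 33.14341735839844) [0.00123776 0.00326617 0.04252966]
tray floor 0.10018835149063537 0.13042478692943854
18.9
18.95
```

View pics/i.png

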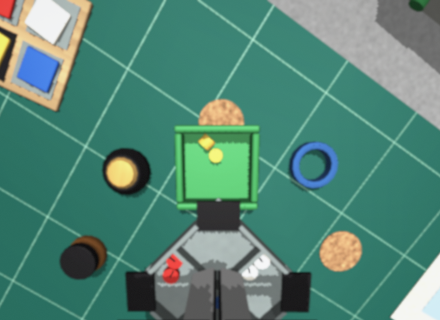

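Both yellow knobs lie in the tub at (206,143) and (216,155). The tray is level, the other knobs are in place and the bystanders are untouched, so I'm handing in.

```bash
python3 -c "
from station import ctrl
print(ctrl.hand_in())"
```

```text
the job is handed in; nothing more can be done
None
```

The job is handed in, though hand-in returned no verdict: yellow was the wanted colour, both yellow knobs are in the tub under that corner, the tray is back level, and the spool, flux jar and bystanders were left alone.

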